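# Set the antenna clamp gap to its gauge mark

### The job

Close the gap of the antenna clamp: with a fingertip resting lightly on top of the knurled wheel, roll the wheel, in as many strokes as it takes, until the sliding jaw's pointer stands on the dark gauge mark of the rider, then take the finger away. Move the jaw only by the wheel, never by pushing it, do not bear down hard on the wheel, and leave the antenna whip base and the loose things around the clamp where they stand: nothing is to be picked up.

Things in the scene. Friction and masses are not known exactly. Their poses are not given: they have to be found in the camera images.
- clamp: The antenna clamp, fixed to the shelf: aluminium base plate 270 x 110 x 12 mm (x, y, z) carrying a sprung deck with wheel and jaw, the rider and the socket. Origin: centre of the plate's underside, at shelf height. +x runs from the wheel to the whip base, +z up; the graduated ledge lies along its -y edge. The wheel stands between two grey cheeks 52 mm long, 8 mm thick, 30 mm apart, tops 54 mm up.
- wheel: Knurled steel wheel, 60 mm across, 22 mm wide, axle level along the clamp's y. Origin: its centre, at (-70, 0, 48) mm in the clamp's frame; turns with the wheel. Rolling its top towards the clamp's +x moves the jaw to +x (closing) by 12 mm per radian, 0.4 mm of jaw per 1 mm of rim; rolling it back opens. Stays where left; about 1.5 N along the rim turns it.
- wheel_top (a point): The top of the unpressed wheel's rim, 78 mm above the shelf, above the axle, middle of its width. Fixed to the clamp (does not turn or sink); axes as the clamp's. The deck that carries wheel and jaw is sprung: pressed from above on the wheel it sinks up to 5 mm, starting at about 1 N, then 1.2 N more per mm, with a hard stop at 5 mm.
- jaw: Sliding chrome clip jaw on two guide rods between wheel and whip base: carriage 22 x 62 x 20 mm, an arm and an upright 36 mm wide clip facing the whip base, top 77 mm above the shelf. Axes as the clamp's; origin at shelf height below the carriage. Starts fully open, at x = -12 mm in the clamp's frame; travels 50 mm in +x, past the mark, stopping short of the whip base. Not to be touched.
- pointer (a point): Outer tip of the jaw's pointer, a 2 mm wide dark blade on the jaw's -y side, over the graduated ledge, 36 mm above the shelf. Moves with the jaw along the clamp's x.
- mark (a point): The gauge mark: middle of the 5 mm wide (along the clamp's x) dark band across the top of the aluminium rider (24 x 16 mm, on the ledge), at the band's end next to the pointer, 37 mm above the shelf. The rider is fixed, 16 to 40 mm from the starting pointer in the clamp's +x. The pointer is on the mark when both have the same x in the clamp's frame.
- whip: Grey antenna whip base, turned, 29 mm across, 105 mm tall with a thin stub, standing loose in a socket 18 mm deep at (100, 0) mm in the clamp's frame. Origin: centre of its underside, 20 mm above the shelf. Leave alone.
- battery_tube: Green anodized battery tube standing on the shelf, 34 mm across, 84 mm tall, origin centre of underside. Loose bystander.
- foot_cap: Worn black rubber foot cap, 44 mm across, 30 mm tall, origin centre of underside. Loose bystander.
- lock_ring: Brass lock ring lying flat, 42 mm outside, 24 mm inside, 12 mm tall, origin centre of underside. Loose bystander.
- grease_tin: Small aluminium tin, 48 mm across, 45 mm tall, origin centre of underside. Loose bystander.
- tent_peg: Steel tent peg lying on the shelf, 8 mm rod, about 170 mm long along its x, hooked at -x; origin near its middle at the shelf. Loose bystander.
- spare_clip: Spare chrome clip, upright U on a 50 x 24 mm foot, 29 mm tall, origin centre of underside. Loose bystander.

How it is judged:
On the way, in this order (a step that is already met when the one before it is completed fails the run):
1. a fingertip rests on the wheel (contact force between the fingers and wheel above 0.5 N), for 0.1 s.
2. the jaw's pointer has come onto the gauge mark (x of pointer in the frame of mark between -0.0025 and 0.0025 m), for 0.2 s.
At the end, for the whole second after the job is handed in: The pointer's tip stands on the 5 mm wide gauge mark (within 2.5 mm of its middle along the clamp's x), the jaw at rest, the whip base upright in its socket (all of step 2 and linear speed of jaw below 0.002 m/s and angle between whip's own z axis and vertical below 0.15 rad and distance of whip from where it was at the start of the episode below 0.01 m); the robot touches nothing.
It fails at once if the jaw is pushed by the robot instead of by the wheel (contact force between any of the fingers, the arm and jaw above 1 N).
It fails at once if the wheel is borne down on with more than 40 N (contact force between any of the fingers, the arm and wheel above 40 N).
It fails at once if the antenna whip base is lifted, tipped or shifted by more than 10 mm (distance of whip from where it was at the start of the episode above 0.01 m or angle between whip's own z axis and vertical above 0.15 rad).
It fails at once if a loose thing beside the clamp is picked up or moved by more than 20 mm (distance of any of battery_tube, foot_cap, lock_ring, grease_tin, tent_peg, spare_clip from where it was at the start of the episode above 0.02 m).
It also fails if it takes over 51 s, if anything falls off the work surface, if the arm or the gripper's body presses on something with over 40 N, if the wrist force passes 120 N, or if a joint passes its speed limit or range.

### The arm

A 7-joint arm with a two-finger parallel gripper is mounted at the origin on the work surface. World frame = base frame: x ahead of the robot, y to its left, z up, the work surface at z = 0. Lengths are in m, angles in rad, forces in N, time in s.
With the tool pointing down it reaches from about 0.425 to 0.925 m from the base axis. Payload 6.8 kg.
Tool frame: the origin (TCP) lies on the centre line of the jaws, within the pads' length; the fingertips stand 11 mm ahead of it and the grasp point (between the pads) lies 8 mm behind it; y points along the fingers, x is the direction in which the jaws open and shut, and the axes are right-handed (so a half turn about y gives the same grasp; the last joint's range is limited). The gripper opens to 88 mm and grips with 3 to 60 N. Pads are 20 mm wide; open, the fingers measure 115 mm over their backs; the gripper's body (75 mm by 178 mm) begins 61 mm behind the grasp point.
Start: joints at [1.111, 0.477, 0.022, 1.555, -0.011, 1.109, -0.083], TCP at [0.233, -0.634, 0.234] pointing down, gripper open.
Joint ranges: [-2.96, 2.96], [-0.34, 2.1], [-1.41, 1.46], [0.24, 2.44], [-1.37, 4.51], [0.17, 1.92], [-2.96, 2.96]. Speed limits (rad/s): [2.39, 2.39, 3.14, 3.14, 3.14, 3.14, 3.14].

### API

Orientations are given as a unit quaternion [x, y, z, w].
In Python, from station import env gives the robot as it stands.
- The arm moves only by the tool carry_out, never from a script. Its arguments are lists of equal length, an entry for each row: "claw": the closure, from 0 (fully open) to 1 (shut); "slide": the shift along the tool's x, y, z in mm, a list of three; "dr": the turn, a rotation vector about the tool's x, y, z in degrees, a list of three. A call has exactly 5 rows; each row is the pose to reach, as a shift and turn from the pose commanded when the call began, along the tool's axes at that moment; what a row does not reach only later rows make up. A row lasts 1/8 s, in which the tool goes at most 62.5 mm and 10.7 degrees, less where a joint would pass 70% of its speed; a pose out of reach is approached as far as the arm can. A call with a gripper value outside its range is refused whole. The fingers move at their own pace and stop on an object; "force" is the grip in N (left out, the last holds). Time passes only in rows, so rows that repeat a pose let the fingers close, or fill a call up. It gives the time, the measured TCP pose, the force and the opening at its end, in the units of the state.
- env.state(): the state, without advancing time (a new reading comes with each control period).
- env.grab_frame(name): name is "scene" or "top"; returns a dict with "frame" (400x640x3 uint8, red, green, blue), "camera_matrix" (3x3 intrinsics, pixels), "k1" (the pictures are not rectified: a ray, as slopes to the right and down, at radius r is drawn at 1 + k1 r^2 times it, then the intrinsics apply), "camera_from_world" (4x4, takes a point from world to camera coordinates). Camera axes: x right, y down, z forward; pixel columns grow to the right and rows downward; lengths in m; the calibration is good to about 2 mm. A picture is of the moment at which its call begins. There is no depth.
- env.job_done(): hands the job in, once; it reports no verdict.
Trained networks look in the newest picture that a camera, given by its name, has taken for a name from the list of things; names that differ only in an ending like _2 or _b are one class to them, and where a whole thing is asked for, a point or a joint stands for the part that bears it (a point fixed in the world has none). Each returns a list of dicts, best first, with "confidence" (0 to 1); they miss things now and then, are a little off and sometimes report something else, mostly with a low value. They report only what shows in the picture. A call takes as long as a camera call.
- env.look_for(camera, thing): "bbox" ([left, top, width, height] in pixels, round what is visible of it).
The state is a dict: "t": time; "joints": joint angles; "joint_vel": joint speeds; "tau": joint torques, N m; "tool_pos": TCP position; "ee_rot": TCP orientation; "ft_force": force on the tool from outside, world axes, zero at the start; "torque": the same for the moment, N m; "finger_gap": finger opening in m.
Only numpy, scipy, OpenCV 4.12 (cv2) and the standard library are available. Lean on these libraries where they do the work, as an engineer would, in place of code of your own. Each camera call takes 0.05 s, during which the arm holds its last target.

## Working session

There is one attempt and no reset: what is moved stays moved. The work goes in short steps, Python scripts to look and compute and a tool call to move; the robot and the scene stay as the last step left them, time stands still between calls to the robot, and variables do not carry over. Pictures are saved under pics/ and viewed, and the job is handed in when it is done.

Besides the shell and the picture viewer there is one more tool, called after "Request:" as a command line: name --argument value ..., lists and objects as JSON in quotes. carry_out: Moves the arm, as the interface text tells. Its arguments: {"type":"object","properties":{"claw":{"type":"array"},"slide":{"type":"array"},"dr":{"type":"array"},"force":{"type":"number"}},"required":["claw","slide","dr"]}

```bash
mkdir -p pics; ls; python3 - <<'E'
from station import env
import cv2
s=env.state();print({k:(v if not hasattr(v,'round') else v) for k,v in s.items()})
for c in("scene","top"):
    f=env.grab_frame(c);cv2.imwrite(f"pics/{c}0.png",f["frame"][:,:,::-1])
    print(f["camera_matrix"],f["k1"],f["camera_from_world"])
    for t in("clamp","wheel","jaw","pointer","mark","whip"):
        print(c,t,[(d["bbox"],round(d["confidence"],2)) for d in env.look_for(c,t)][:2])
E
```

```text
pics
{'t': 0.0, 'joints': array([ 1.11088251,  0.47777219,  0.0223504 ,  1.55643366, -0.011472  ,
        1.10927834, -0.08305684]), 'joint_vel': array([-1.00600130e-03,  9.60153665e-05, -9.91864672e-04,  1.88792012e-03,
        1.55723155e-03,  3.22448961e-04,  3.42931406e-04]), 'tau': array([-2.64295131e-04, -5.82847667e+01,  1.53461125e+00, -2.72605383e+01,
       -5.43156406e-02,  1.69836549e-02,  1.39957456e-04]), 'tool_pos': array([ 0.23238338, -0.63313054,  0.23270815]), 'ee_rot': array([-0.5794891 ,  0.40530505, -0.40422234,  0.58010731]), 'ft_force': array([-0.12787897, -0.14847377, -0.09490675]), 'torque': array([-0.01549319, -0.00115695,  0.01683412]), 'finger_gap': 0.08816259917946279}
[[475.56970208   0.         318.19035306]
 [  0.         475.56970208 201.10195475]
 [  0.           0.           1.        ]] -0.039024785370007004 [[ 0.11388817  0.99343189 -0.01107052 -0.09753602]
 [ 0.62243204 -0.08003249 -0.77857123 -0.29662069]
 [-0.77434349  0.08177941 -0.62745859  1.39031091]
 [ 0.          0.          0.          1.        ]]
scene clamp [([234.3, 199.2, 144.1, 58.
[... 258 characters left out ...]
3.29984849   0.         322.93093889]
 [  0.         403.29984849 199.69853337]
 [  0.           0.           1.        ]] -0.06489997364761439 [[-0.04369057 -0.99904172 -0.00260274  0.0586899 ]
 [-0.97546893  0.04322202 -0.21585231  0.59564763]
 [ 0.21575796 -0.00689182 -0.97642256  0.66143609]
 [ 0.          0.          0.          1.        ]]
top clamp [([264.8, 177.0, 145.6, 78.0], 0.86)]
top wheel [([351.5, 206.4, 39.8, 21.0], 0.63), ([273.2, 189.9, 18.5, 25.5], 0.45)]
top jaw [([316.7, 193.3, 34.3, 37.2], 0.89)]
top pointer [([318.2, 193.9, 30.7, 38.5], 0.62)]
top mark [([316.8, 194.1, 32.4, 33.3], 0.73), ([327.1, 176.2, 13.0, 10.3], 0.4)]
top whip [([272.2, 193.0, 20.7, 22.0], 0.68)]
```

```bash
python3 - <<'E'
import cv2
a=cv2.imread("pics/scene0.png");b=cv2.imread("pics/top0.png")
cv2.imwrite("pics/s_full.png",a)
cv2.imwrite("pics/s_crop.png",cv2.resize(a[180:270,220:390],None,fx=4.7,fy=4.7,interpolation=cv2.INTER_CUBIC))
cv2.imwrite("pics/t_crop.png",cv2.resize(b[165:265,255:415],None,fx=5,fy=5,interpolation=cv2.INTER_CUBIC))
E
```

```text
(no output)
```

View pics/s_full.png

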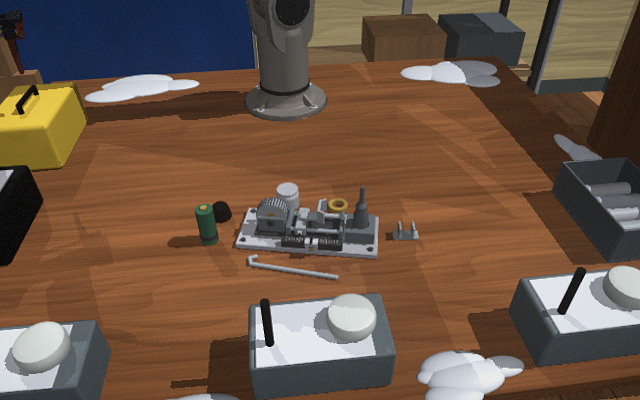

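View pics/top0.png

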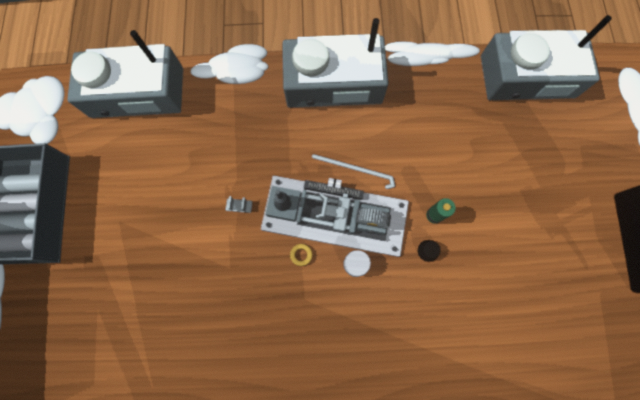

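View pics/s_crop.png

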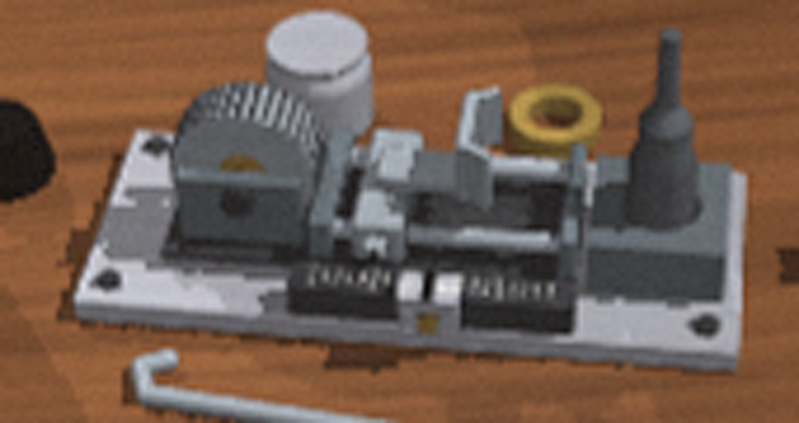

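View pics/t_crop.png

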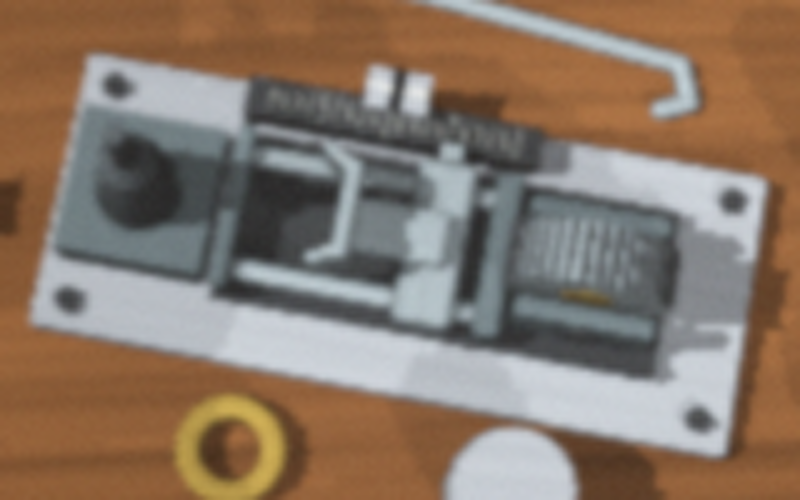

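```bash
cat > h.py <<'E'
import numpy as np, cv2, json
from scipy.optimize import least_squares
from scipy.spatial.transform import Rotation as R
def proj(f,P):
    P=np.atleast_2d(P);T=np.array(f["camera_from_world"]);c=P@T[:3,:3].T+T[:3,3]
    s=c[:,:2]/c[:,2:];r2=(s**2).sum(1,keepdims=True);s=s*(1+f["k1"]*r2);K=np.array(f["camera_matrix"])
    return s*K[0,0]+K[:2,2]
def ray_z(f,uv,z):
    g=least_squares(lambda q:(proj(f,[q[0],q[1],z])[0]-uv),[0.6,0.]);return g.x
def w(c,p):  # clamp pose (x,y,yaw), pts in mm
    p=np.atleast_2d(p)/1000;C,S=np.cos(c[2]),np.sin(c[2])
    return np.c_[c[0]+C*p[:,0]-S*p[:,1],c[1]+S*p[:,0]+C*p[:,1],p[:,2]]
def inv(c,P):
    d=np.array(P[:2])-c[:2];C,S=np.cos(c[2]),np.sin(c[2]);return 1000*np.array([C*d[0]+S*d[1],-S*d[0]+C*d[1]])
E
python3 - <<'E'
from h import *
from station import env
fs={c:env.grab_frame(c) for c in("scene","top")}
un=lambda c,s,o:(np.array(c)+.5)/s-.5+np.array(o)
cor=np.array([[135,-55,12],[-135,-55,12],[-135,55,12],[135,55,12]])
t=un([(90,55),(768,180),(728,458),(30,325)],5,(255,165))
s=un([(738,355),(76,305),(140,130),(745,172)],4.7,(220,180))
for use in ("t","s","ts"):
    def r(c):
        o=[]
        if "t" in use:o.append((proj(fs["top"],w(c,cor))-t).ravel())
        if "s" in use:o.append((proj(fs["scene"],w(c,cor))-s).ravel())
        return np.concatenate(o)
    g=least_squares(r,[0.6,0,1.5]);print(use,g.x,g.fun.round(1))
    c=g.x
    if use=="t":
        print("mark top",inv(c,ray_z(fs["top"],un((400,100),5,(255,165)),.037)),"pointer-ish",inv(c,ray_z(fs["top"],un((453,150),5,(255,165)),.036)))
        print("whip/wheel px", (proj(fs["top"],w(c,[[-70,0,78],[-12,-48,36],[100,0,20]]))-[255,165])*5)
    if use=="s":
        print("mark sc",inv(c,ray_z(fs["scene"],un((428,283),4.7,(220,180)),.037)))
        print((proj(fs["scene"],w(c,[[-70,0,78],[-12,-48,36],[-12,-31,36]]))-[220,180])*4.7)
print("yaw,tool",R.from_quat(env.state()["ee_rot"]).as_matrix().round(3))
np.save("clamp.npy",c)
E
```

```text
t [0.57823629 0.01013387 1.33880098] [-0.1 -0.3  0.4 -0.2  0.   0.2 -0.3  0.3]
mark top [ 11.22222244 -52.66489357] pointer-ish [-11.85959866 -37.54326077]
whip/wheel px [[601.36277395 253.12805459]
 [456.22454047 121.55668412]
 [143.63780157 198.31565406]]
s [0.5834712  0.01350694 1.33526554] [ 1.  -0.1 -0.9 -0.6 -1.  -0.1  0.8  0.2]
mark sc [ 10.88849943 -54.07636393]
[[242.4495949   99.23149749]
 [370.73935429 268.01686432]
 [377.20785907 239.04768354]]
ts [0.57996102 0.01187064 1.3366057 ] [-0.9 -1.2 -0.6 -0.9 -1.1 -0.5 -1.3 -0.8 -0.3 -1.4 -1.7 -1.8 -1.8 -1.
 -0.4 -0.9]
yaw,tool [[ 0.345  0.     0.939]
 [-0.939 -0.     0.345]
 [ 0.    -1.     0.   ]]
```

```bash
cat >> h.py <<'E'
def plan(x,y,z):
    from station import env
    c=np.load("clamp.npy");s=env.state();M=R.from_quat(s["ee_rot"])
    cx=np.array([np.cos(c[2]),np.sin(c[2]),0])
    T=np.c_[-cx,[0,0,-1],np.cross(-cx,[0,0,-1])]
    tgt=w(c,[[x,y,z]])[0]
    d=M.inv().apply(tgt-s["tool_pos"])*1000
    p=inv(c,s["tool_pos"])
    print("t",round(s["t"],2),"clampxy",p.round(1),"z",s["tool_pos"][2].round(4)*1000,"F",s["ft_force"].round(2),"gap",round(s["finger_gap"],4))
    print("slide",d.round(1),"dr",np.degrees((M.inv()*R.from_matrix(T)).as_rotvec()).round(1))
E
python3 -c "
from h import *
plan(-80,0,150)"
```

```text
t 0.8 clampxy [-708.5  188.1] z 233.7 F [ 0.18 -0.13 -1.4 ] gap 0.0874
slide [-419.7   83.7  504.3] dr [-0.  33.6  0. ]
```

Request:
carry_out --claw '[1,1,1,1,1]' --slide '[[-40,0,48],[-80,0,96],[-120,0,144],[-160,0,192],[-200,0,240]]' --dr '[[0,7,0],[0,14,0],[0,21,0],[0,28,0],[0,33.6,0]]' --force 10

```text
t: 1.42
tool_pos: [0.3899, -0.3614, 0.234]
ee_rot: [0.437, -0.556, 0.556, -0.437]
ft_force: [1.5, 0.2, 0.7]
finger_gap: 0.0412
```

```bash
python3 -c "
from h import *
plan(-80,0,150)"
```

```text
t 1.43 clampxy [-407.2   98.2] z 234.0 F [1.5  0.19 0.66] gap 0.0412
slide [-327.6   84.    96.9] dr [-0.  -0.2  0. ]
```

Request:
carry_out --claw '[1,1,1,1,1]' --slide '[[-58,10,17],[-116,20,34],[-174,30,51],[-232,40,68],[-270,50,82]]' --dr '[[0,0,0],[0,0,0],[0,0,0],[0,0,0],[0,0,0]]'

```text
t: 2.05
tool_pos: [0.5329, -0.1165, 0.1837]
ee_rot: [0.438, -0.554, 0.555, -0.439]
ft_force: [1.4, -1.0, -0.3]
finger_gap: 0.0006
```

```bash
python3 -c "
from h import *
plan(-80,0,120)"
```

```text
t 2.05 clampxy [-135.8   16. ] z 183.7 F [ 1.37 -0.98 -0.26] gap 0.0006
slide [-55.7  63.8  16.1] dr [-0.1  0.1 -0. ]
```

Request:
carry_out --claw '[1,1,1,1,1]' --slide '[[-30,20,8],[-56,40,16],[-56,60,16],[-56,64,16],[-56,64,16]]' --dr '[[0,0,0],[0,0,0],[0,0,0],[0,0,0],[0,0,0]]'

```text
t: 2.68
tool_pos: [0.5601, -0.0695, 0.12]
ee_rot: [0.438, -0.555, 0.555, -0.438]
ft_force: [-0.0, -0.1, -0.5]
finger_gap: 0.0005
```

```bash
python3 - <<'E'
from h import *
from station import env
plan(-80,0,92)
for c,(u,v) in(("scene",(220,165)),("top",(255,150))):
    f=env.grab_frame(c);a=f["frame"][v:v+110,u:u+170,::-1]
    cv2.imwrite(f"pics/{c}1.png",cv2.resize(a,None,fx=4.5,fy=4.5,interpolation=cv2.INTER_CUBIC))
E
```

```text
t 2.67 clampxy [-83.7   0.4] z 120.0 F [-0.03 -0.09 -0.47] gap 0.0005
slide [-3.7 27.9  0.4] dr [-0.  -0.1  0. ]
```

View pics/scene1.png

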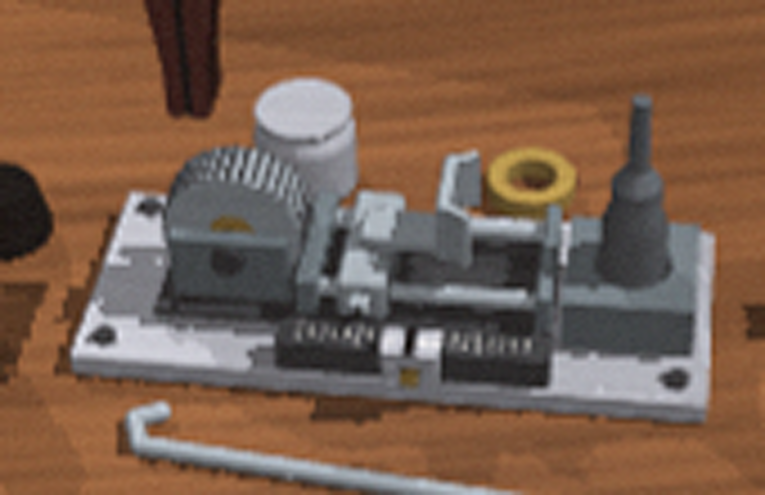

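View pics/top1.png

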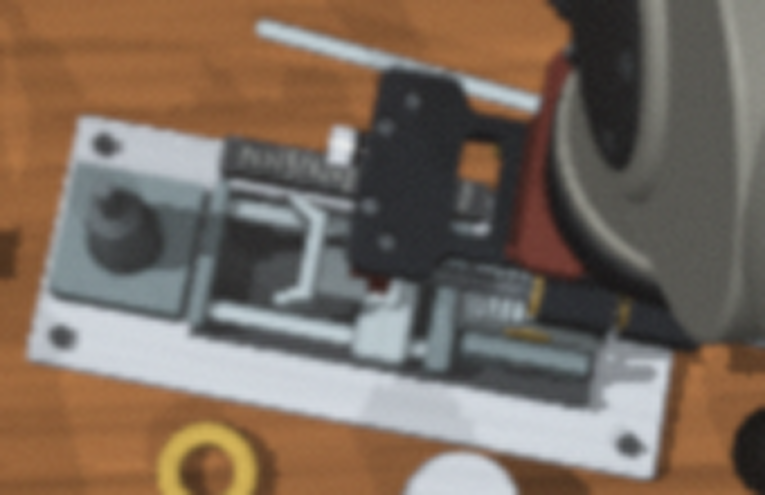

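```bash
python3 - <<'E'
from h import *
from station import env
f=env.grab_frame("scene");c=np.load("clamp.npy");p=env.state()["tool_pos"]-[0,0,.011]
print((proj(f,[p])-[220,165])*4.5)
cx=np.array([np.cos(c[2]),np.sin(c[2]),0]);cy=np.array([-cx[1],cx[0],0])
for a,b in((13.5,10),(13.5,-10),(-13.5,-10),(-13.5,10)):print((proj(f,[p+(a*cx+b*cy)/1e3])-[220,165])*4.5)
print("wheeltop",(proj(f,w(c,[[-70,-11,78],[-70,11,78],[-70,0,78],[-70,-15,54],[-96,-19,54],[-44,-19,54]]))-[220,165])*4.5)
E
```

```text
[[189.85020376  95.8412096 ]]
[[226.78936838  83.44551068]]
[[217.11339594 112.63954743]]
[[152.39108826 108.41540376]]
[[163.15391817  79.39066326]]
wheeltop [[222.68788873 174.18853575]
 [232.97930411 141.6525108 ]
 [227.8815247  157.76730734]
 [225.0907699  224.16992403]
 [162.78631664 225.9971278 ]
 [284.03023025 234.64352595]]
```

Request:
carry_out --claw '[1,1,1,1,1]' --slide '[[-1,10,0],[-1,20,0],[-1,28,0],[-1,31,0],[-1,31,0]]' --dr '[[0,0,0],[0,0,0],[0,0,0],[0,0,0],[0,0,0]]'

```text
t: 3.45
tool_pos: [0.56, -0.068, 0.0884]
ee_rot: [-0.438, 0.555, -0.555, 0.438]
ft_force: [-2.3, 0.2, 2.4]
finger_gap: 0.0002
```

```bash
python3 -c "
from h import *
plan(-80,0,86)"
```

```text
t 3.45 clampxy [-82.3   0.9] z 88.4 F [-2.3  0.2  2.4] gap 0.0002
slide [-2.3  2.4  0.9] dr [ 0.1 -0.   0. ]
```

Request:
carry_out --claw '[1,1,1,1,1]' --slide '[[0,1,0],[0,2,0],[0,2.5,0],[0,2.5,0],[0,2.5,0]]' --dr '[[0,0,0],[0,0,0],[0,0,0],[0,0,0],[0,0,0]]'

```text
t: 4.08
tool_pos: [0.5604, -0.0681, 0.0863]
ee_rot: [0.438, -0.555, 0.555, -0.438]
ft_force: [-2.3, -0.3, 3.7]
finger_gap: 0.0004
```

```bash
cat > look.py <<'E'
import sys
from h import *
from station import env
plan(-80,0,90)
n=sys.argv[1]
for c,(u,v) in(("scene",(220,165)),):
    f=env.grab_frame(c);a=f["frame"][v:v+110,u:u+170,::-1]
    cv2.imwrite(f"pics/{c}{n}.png",cv2.resize(a,None,fx=4.5,fy=4.5,interpolation=cv2.INTER_CUBIC))
E
python3 look.py 2
```

```text
t 4.08 clampxy [-82.3   0.5] z 86.3 F [-2.3  -0.35  3.74] gap 0.0004
slide [-2.3 -3.7  0.5] dr [-0. -0.  0.]
```

View pics/scene2.png

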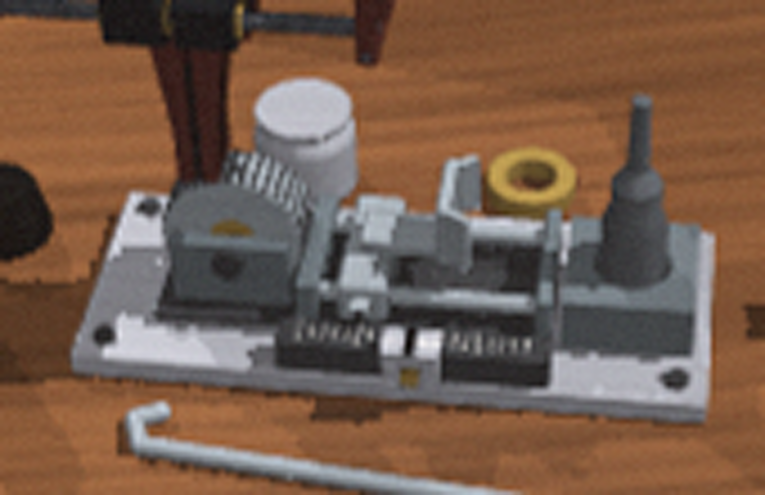

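Request:
carry_out --claw '[1,1,1,1,1]' --slide '[[-5,0.5,1],[-11,0.5,2],[-17,0.5,3],[-23,0.5,3],[-24,0.5,3]]' --dr '[[0,0,0],[0,0,0],[0,0,0],[0,0,0],[0,0,0]]'

```text
t: 4.75
tool_pos: [0.569, -0.044, 0.0856]
ee_rot: [-0.438, 0.555, -0.555, 0.439]
ft_force: [-2.5, 0.7, 4.2]
finger_gap: 0.0004
```

```bash
python3 -c "
import numpy as np
np.save('clamp.npy',[0.58347,0.01351,1.3360])"; python3 look.py 3
```

```text
t 4.75 clampxy [-59.3   0.7] z 85.6 F [-2.48  0.69  4.16] gap 0.0004
slide [20.7 -4.4  0.7] dr [ 0.   0.1 -0. ]
```

View pics/scene3.png

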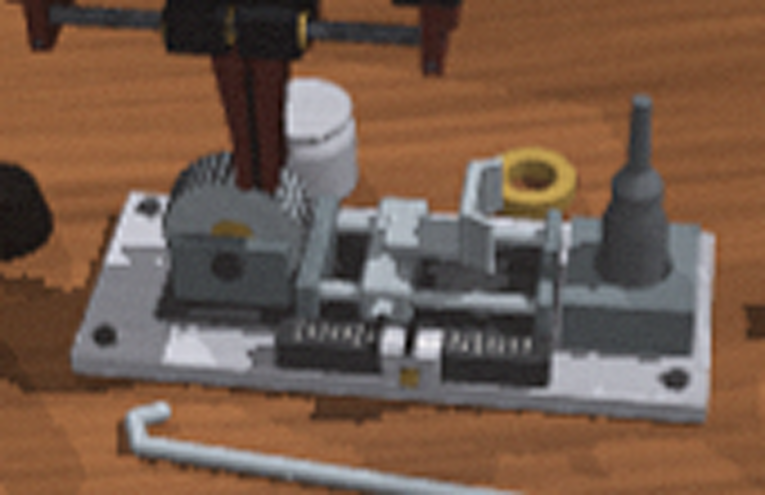

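Request:
carry_out --claw '[1,1,1,1,1]' --slide '[[0,-8,0],[0,-14,0],[12,-14,0],[24,-14,0],[24,-14,0]]' --dr '[[0,0,0],[0,0,0],[0,0,0],[0,0,0],[0,0,0]]'

```text
t: 5.42
tool_pos: [0.5626, -0.0709, 0.0994]
ee_rot: [0.438, -0.556, 0.556, -0.437]
ft_force: [0.1, 0.7, -0.6]
finger_gap: -0.0
```

Request:
carry_out --claw '[1,1,1,1,1]' --slide '[[0,7,0],[0,12,0],[0,14,0],[0,14,0],[0,14,0]]' --dr '[[0,0,0],[0,0,0],[0,0,0],[0,0,0],[0,0,0]]'

```text
t: 6.05
tool_pos: [0.5632, -0.0683, 0.0858]
ee_rot: [-0.438, 0.555, -0.555, 0.438]
ft_force: [-2.1, 1.0, 3.9]
finger_gap: 0.0005
```

Request:
carry_out --claw '[1,1,1,1,1]' --slide '[[-6,0,0],[-12,0,0],[-18,0,0],[-22,0,0],[-22,0,0]]' --dr '[[0,0,0],[0,0,0],[0,0,0],[0,0,0],[0,0,0]]'

```text
t: 6.68
tool_pos: [0.5689, -0.046, 0.0858]
ee_rot: [-0.438, 0.555, -0.555, 0.439]
ft_force: [1.1, 1.7, 4.5]
finger_gap: 0.0001
```

Request:
carry_out --claw '[1,1,1,1,1]' --slide '[[0,-8,0],[0,-15,0],[12,-15,0],[20,-15,0],[20,-15,0]]' --dr '[[0,0,0],[0,0,0],[0,0,0],[0,0,0],[0,0,0]]'

```text
t: 7.3
tool_pos: [0.5631, -0.0683, 0.1004]
ee_rot: [-0.438, 0.556, -0.556, 0.437]
ft_force: [-0.5, -0.4, 0.1]
finger_gap: 0.0001
```

```bash
sed -i 's/^    cv2.imwrite/    cv2.imwrite(f"pics\/raw_{c}{n}.png",f["frame"][:,:,::-1]);cv2.imwrite(f"pics\/z_{c}{n}.png",cv2.resize(f["frame"][215:260,275:345,::-1],None,fx=11,fy=11,interpolation=cv2.INTER_CUBIC))\n    cv2.imwrite/' look.py; python3 look.py 4
```

```text
t 7.3 clampxy [-84.3   0.7] z 100.4 F [-0.55 -0.43  0.08] gap 0.0001
slide [-4.3 10.4  0.7] dr [ 0.  -0.1  0. ]
```

View pics/scene4.png

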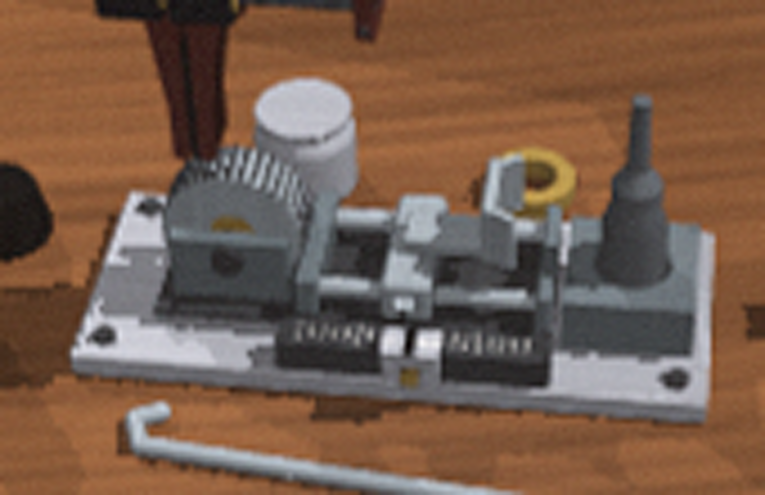

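View pics/z_scene4.png

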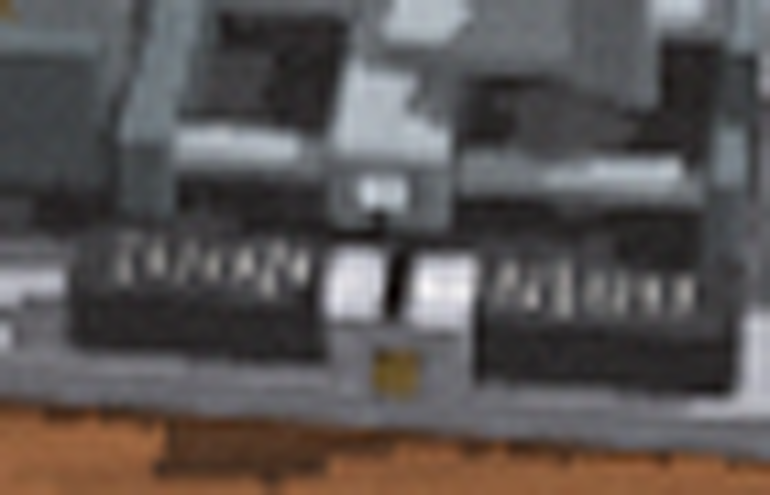

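```bash
cat > meas.py <<'E'
import sys
from h import *
from station import env
a=cv2.imread("pics/scene0.png");b=cv2.imread(f"pics/raw_scene{sys.argv[1]}.png")
f=env.grab_frame("scene");c=np.load("clamp.npy")
# jaw patches (raw scene0): carriage front+block, carriage top, clip
for nm,(x0,y0,x1,y1),z in(("block",(293,224,306,236),.036),("top",(298,206,312,218),.05),("clip",(313,196,329,224),.06)):
    t=cv2.resize(a[y0:y1,x0:x1],None,fx=8,fy=8,interpolation=cv2.INTER_CUBIC)
    s=cv2.resize(b[y0-5:y1+12,x0-5:x1+30],None,fx=8,fy=8,interpolation=cv2.INTER_CUBIC)
    m=cv2.matchTemplate(s,t,cv2.TM_CCOEFF_NORMED);_,v,_,l=cv2.minMaxLoc(m)
    d=np.array(l)/8-5
    e=proj(f,w(c,[[-12,-30,z*1000],[8,-30,z*1000]]));k=(e[1]-e[0])/20
    print(nm,round(v,2),"px",d,"mm",(d@k/(k@k)).round(2),"off-axis px",(np.cross(k,d)/np.linalg.norm(k)).round(2))
for p in sys.argv[2:]:
    u,v=map(float,p.split(","));q=(np.array([u,v])+.5)/11-.5+[275,215]
    print(p,q.round(2),[inv(c,ray_z(f,q,z)).round(1) for z in(.036,.037,.042)])
E
python3 meas.py 4 400,250 397,282 395,310 381,190 375,218 2>/dev/null; sed -n 1,99p /dev/null
```

```text
block 0.98 px [9.875 0.75 ] mm 18.76 off-axis px 0.02
top 0.96 px [9.5   0.625] mm 17.86 off-axis px -0.07
clip 0.91 px [10.     0.625] mm 18.66 off-axis px -0.1
400,250 [310.91 237.27] [array([ 10.2, -46.2]), array([ 10.4, -47.3]), array([ 11.2, -52.5])]
397,282 [310.64 240.18] [array([ 10.8, -54. ]), array([ 10.9, -55. ]), array([ 11.7, -60.2])]
395,310 [310.45 242.73] [array([ 11.3, -60.7]), array([ 11.5, -61.7]), array([ 12.3, -66.9])]
381,190 [309.18 231.82] [array([  5. , -31.8]), array([  5.2, -32.9]), array([  6. , -38.3])]
375,218 [308.64 234.36] [array([  5. , -38.9]), array([  5.1, -39.9]), array([  6. , -45.2])]
```

Request:
carry_out --claw '[1,1,1,1,1]' --slide '[[-8,0,0],[-8,7,0],[-8,12,0],[-8,14.5,0],[-8,14.5,0]]' --dr '[[0,0,0],[0,0,0],[0,0,0],[0,0,0],[0,0,0]]'

```text
t: 8.02
tool_pos: [0.5655, -0.0587, 0.0862]
ee_rot: [-0.438, 0.555, -0.555, 0.438]
ft_force: [-1.7, 1.5, 4.4]
finger_gap: 0.0006
```

Request:
carry_out --claw '[1,1,1,1,1]' --slide '[[-4,0,0],[-8,0,0],[-11,0,0],[-12,0,0],[-12,0,0]]' --dr '[[0,0,0],[0,0,0],[0,0,0],[0,0,0],[0,0,0]]'

```text
t: 8.65
tool_pos: [0.5685, -0.0469, 0.0862]
ee_rot: [-0.438, 0.555, -0.555, 0.438]
ft_force: [-1.6, 1.5, 3.6]
finger_gap: 0.0008
```

```bash
python3 look.py 5; python3 meas.py 5 2>/dev/null
```

```text
t 8.65 clampxy [-62.2   0.5] z 86.2 F [-1.61  1.53  3.62] gap 0.0008
slide [17.8 -3.8  0.5] dr [-0.  0. -0.]
block 0.96 px [12.5    1.625] mm 23.84 off-axis px 0.7
top 0.94 px [12.    1.75] mm 22.69 off-axis px 0.87
clip 0.83 px [12.375  1.5  ] mm 23.19 off-axis px 0.61
```

View pics/z_scene5.png

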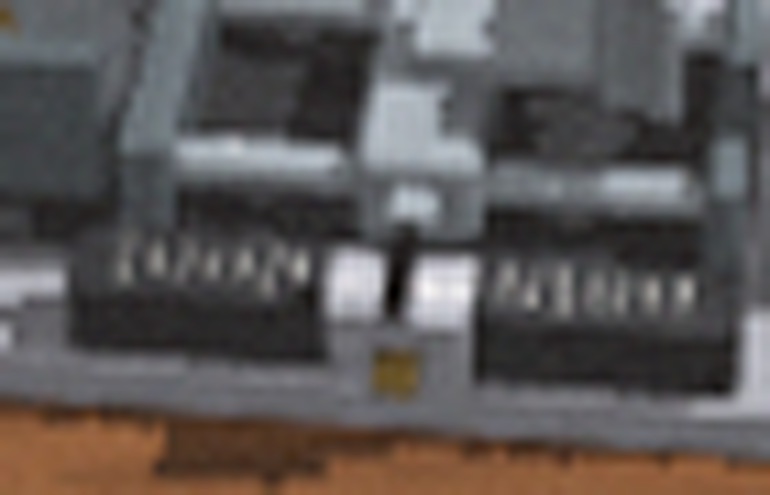

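Request:
carry_out --claw '[1,1,1,1,1]' --slide '[[0,-8,0],[0,-25,0],[20,-45,0],[70,-60,0],[130,-60,0]]' --dr '[[0,0,0],[0,0,0],[0,0,0],[0,0,0],[0,0,0]]'

```text
t: 9.38
tool_pos: [0.5395, -0.1743, 0.1488]
ee_rot: [0.438, -0.553, 0.556, -0.44]
ft_force: [0.4, -0.4, 0.4]
finger_gap: 0.0005
```

Request:
carry_out --claw '[1,1,1,1,1]' --slide '[[40,-10,0],[80,-20,0],[100,-20,0],[100,-20,0],[100,-20,0]]' --dr '[[0,0,0],[0,0,0],[0,0,0],[0,0,0],[0,0,0]]'

```text
t: 10.0
tool_pos: [0.5154, -0.2688, 0.1658]
ee_rot: [-0.438, 0.555, -0.554, 0.439]
ft_force: [0.0, -0.6, 0.4]
finger_gap: 0.0004
```

```bash
python3 look.py 6; python3 meas.py 6 2>/dev/null; python3 - <<'E'
from h import *
from station import env
f=env.grab_frame("top");a=f["frame"][:,:,::-1];cv2.imwrite("pics/raw_top6.png",a)
cv2.imwrite("pics/z_top6.png",cv2.resize(a[170:225,300:370],None,fx=10,fy=10,interpolation=cv2.INTER_CUBIC))
E
```

```text
t 10.0 clampxy [-290.4    0.5] z 165.8 F [ 0.04 -0.63  0.41] gap 0.0004
slide [-210.3   76.1    1.1] dr [ 0.   0.1 -0.1]
block 0.98 px [12.5    0.875] mm 23.74 off-axis px -0.05
top 0.97 px [12.     0.875] mm 22.57 off-axis px -0.0
clip 0.84 px [12.375  0.75 ] mm 23.09 off-axis px -0.14
```

View pics/z_scene6.png

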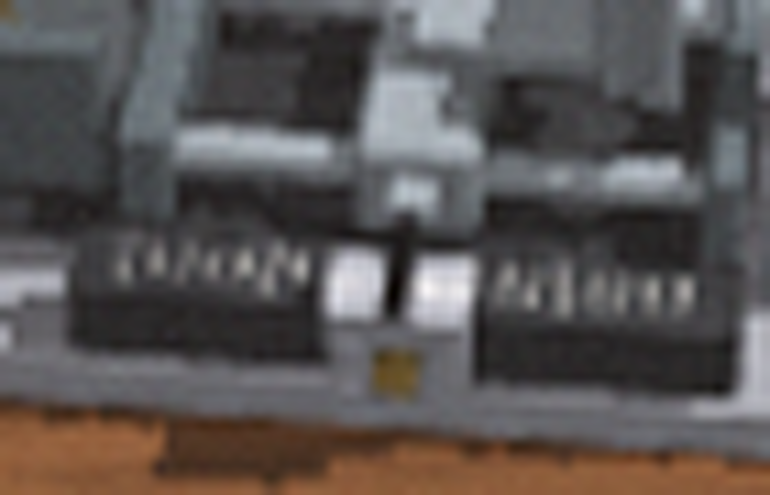

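View pics/z_top6.png

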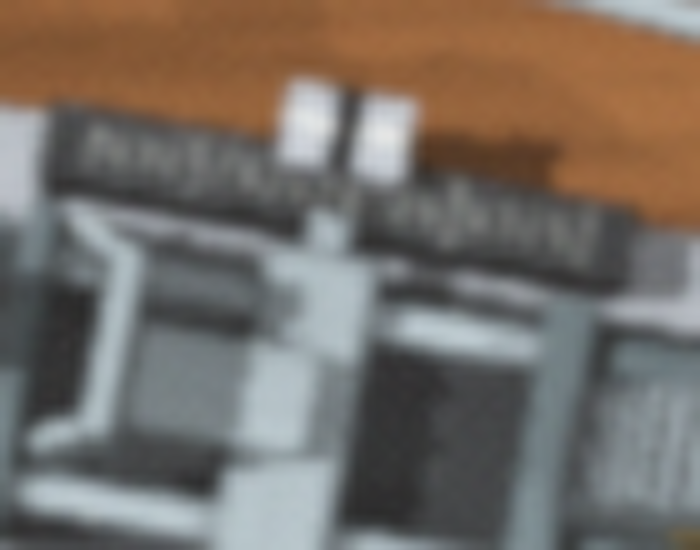

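```bash
python3 meas.py 6 400,250 397,282 413,190 406,222 2>/dev/null|tail -4; python3 - <<'E'
from h import *
from station import env
f=env.grab_frame("top");c=[0.57823629,0.01013387,1.33880098]
def u(p):return (np.array(p)+.5)/10-.5+[300,170]
for p in((352,98),(346,135),(341,165),(331,228),(329,245)):print(p,[inv(c,ray_z(f,u(p),z)).round(1) for z in (.036,.042)])
# intensity profile across the mark and block, upsampled raw
a=cv2.imread("pics/raw_top6.png",0)
K=f
cv=lambda P:proj(f,w(c,P)).astype(np.float32)
xs=np.arange(-5,28,1.)
for y,z in((-58,37),(-55,37),(-52,37),(-46,36),(-42,36),(-39,36),(-37,36),(-35,36)):
    q=cv([[x,y,z] for x in xs]);v=cv2.remap(a,q[:,0].reshape(1,-1),q[:,1].reshape(1,-1),cv2.INTER_CUBIC)[0];print("T",y,v)
s=cv2.imread("pics/raw_scene6.png",0);g=env.grab_frame("scene");c=np.load("clamp.npy")
for y,z in((-58,37),(-55,37),(-52,37),(-49,36),(-46,36),(-42,36),(-40,36),(-38,36),(-36,36),(-34,36),(-32,36)):
    q=proj(g,w(c,[[x,y,z] for x in xs])).astype(np.float32);v=cv2.remap(s,q[:,0].reshape(1,-1),q[:,1].reshape(1,-1),cv2.INTER_CUBIC)[0];print("S",y,v)
E
```

```text
400,250 [310.91 237.27] [array([ 10.2, -46.2]), array([ 10.4, -47.3]), array([ 11.2, -52.5])]
397,282 [310.64 240.18] [array([ 10.8, -54. ]), array([ 10.9, -55. ]), array([ 11.7, -60.2])]
413,190 [312.09 231.82] [array([ 10.5, -31.2]), array([ 10.6, -32.3]), array([ 11.4, -37.7])]
406,222 [311.45 234.73] [array([ 10.3, -39.3]), array([ 10.5, -40.3]), array([ 11.3, -45.7])]
(352, 98) [array([ 12.8, -63.1]), array([ 12.7, -61.4])]
(346, 135) [array([ 12.6, -55.7]), array([ 12.5, -54.2])]
(341, 165) [array([ 12.5, -49.8]), array([ 12.4, -48.3])]
(331, 228) [array([ 12.1, -37.4]), array([ 12., -36.])]
(329, 245) [array([ 11.9, -34.1]), array([ 11.8, -32.7])]
T -58 [ 71  73  73  82  98 127 158 191 209 221 225 225 223 211 198 162 123  91
  83 108 147 186 207 221 222 225 223 220 209 192 166 144 124]
T -55 [ 62  62  63  71  83 117 151 187 205 217 218 220 217 210 193 168 132  95
  84 106 147 178 206 215 219 218 215 212 199 184 155 131 113]
T -52 [ 60  54  55  63  88 120 157 184 203 206 206 206 204 202 186 165 124  89
  74  89 122 156 184 198 206 207 209 202 192 167 139 109  95]
T -46 [105 105
[... 1475 characters left out ...]
 55 57 58 52 47 50 54 54 54]
S -40 [40 40 39 37 36 38 48 61 76 86 89 85 79 66 53 42 38 52 71 80 76 76 75 74
 75 78 75 64 51 46 42 41 43]
S -38 [ 46  46  45  44  42  46  56  72  85  93  93  93  94  82  66  55  58  78
 102 108 101  92  86  87  90  93  91  84  63  42  31  33  35]
S -36 [ 45  45  45  45  45  52  63  77  86  92  95 107 119 123 117 110 111 128
 139 133 116  96  86  91  96  98 102  98  68  37  31  38  36]
S -34 [ 41  39  35  34  37  49  63  77  87  91  98 116 141 164 176 167 163 170
 163 146 117  93  85  92  98 102 106  95  58  26  26  31  32]
S -32 [ 59  57  53  48  49  56  68  82  92  90  99 117 149 176 190 184 183 186
 179 160 120  86  81  93 102 108 112  96  65  42  42  44  45]
```

```bash
python3 -c "
from station import env
print(env.state()['t'],env.state()['ft_force']);print(env.job_done())"
```

```text
10.3 [ 0.11600306  0.41880618 -0.02850937]
the job is handed in; nothing more can be done
None
```

The pointer stands on the gauge mark as far as the cameras can tell, and I handed the job in at about 10.3 s of the 51 s allowed. No verdict was reported.

- **What I did:** With the gripper closed and the fingertips resting on the wheel, I rolled it in three strokes of about 24, 22 and 12 mm. I lifted clear between strokes and then withdrew about 0.2 m along the clamp's -x. The wrist readings between moves showed about 2.4 to 4.5 N downward on the wheel.
- **Final checks:** Pointer and mark agreed in the clamp's x to about 0.5 mm in both cameras. The scene camera gave about 10.5–10.8 against 10.7 mm, and the top camera about 12.5 against 12.7 mm. The wrist force was back to roughly zero, and the whip base and nearby things looked in place in the pictures, though I did not measure them.
- **Disagreements:**
  - The two cameras put the clamp itself about 5 mm apart, so I judged the pointer only against the mark within each picture.
  - The jaw travel came out between 22.6 and 23.7 mm depending on which part of the jaw I matched; the strokes should have given about 23.2 mm.
  - While pressed on the wheel, the wrist also read up to about 2.5 N sideways. I did not find out why.

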